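# Empty a sample roaster: tray home, lever up

## Task

On the sample roaster with the wooden lever handle, push the wooden-fronted cooling tray fully home against the machine; then, with the fingertips against the near side of the wooden handle, push the counterweighted lever steadily up past its balance point, so that it stays raised at its stop with the discharge hatch open. Only push: do not grip or lift the tray or the handle, nor press on the handle's back. Leave the black-handled roaster, its tray and everything else on the bench as they are.

Things in the scene. Friction and masses are not known exactly. Their poses are not given: they have to be found in the camera images.
- wood_roaster: The sample roaster with the wooden handle: fixed to the bench, black base 200 wide x 200 deep x 50 high, horizontal steel drum on it (top at 180). Origin on the bench, under the middle of its front face; own x axis points from the front face to the rear (away from the robot), y to its left, z up. Its lever stands 135 mm to the right (-y) of the middle.
- wood_pivot (a point): Axis of that roaster's lever, in the lever's own plane, 140 mm above the bench; the axis runs along the roaster's y. A 12 mm steel rod runs from here to the handle; a black counterweight (48 mm disc) sits on a short tail on the other side, a 24 mm wide post stands on the inner (+y) side, and the same shaft turns the steel discharge hatch over the drum's mouth.
- wood_lever (a joint): Angle of that lever (rad): 0 lowered, with the rod leaning 40 degrees above level towards the front (robot side), hatch shut; grows as the handle swings up and away from the robot; 1.15 is the raised stop (rod about 16 degrees past upright), hatch open. Its balance point lies at about 0.63; let go below 0.4 it drops back, in between its stiff hinge may leave it standing, past 0.85 it falls on to the raised stop by itself. Pushing takes about 1 N at the handle.
- wood_handle (a point): Centre of the wooden handle at the end of that lever, 140 mm from the lever's axis: a cross bar 92 mm long (along the roaster's y), 26 mm along the rod, 16 mm thick. The face to push is its near face, 8 mm from this point (at the start it looks down and towards the robot); on the opposite, back face (upper and far at the start) is a thin strip of the same colour, 86 x 22 x 4 mm, touched only if the bar is gripped or pressed down.
- wood_tray_front (a point): Middle of the outer front face of that roaster's cooling tray, 24 mm above its underside. The tray is a loose open steel tray, 160 long x 130 wide x 40 high, 0.4 kg or so, with a wooden front board 48 mm high, 130 mm wide; it stands on the bench between two low guides (18 mm high, 3 mm play each side) and slides along the roaster's x. It starts 30 to 60 mm short of home.
- wood_tray_home (a point): Where the tray's front point lies when the tray is fully home, its rear wall against the roaster's base: 160 mm in front of the front face, on its middle line, 24 mm above the bench.
- black_roaster: The sample roaster with the black handle: fixed to the bench, black base 200 wide x 200 deep x 50 high, horizontal steel drum on it (top at 180). Origin on the bench, under the middle of its front face; own x axis points from the front face to the rear (away from the robot), y to its left, z up. Its lever stands 135 mm to the right (-y) of the middle.
- black_pivot (a point): Axis of that roaster's lever, in the lever's own plane, 140 mm above the bench; the axis runs along the roaster's y. A 12 mm steel rod runs from here to the handle; a black counterweight (48 mm disc) sits on a short tail on the other side, a 24 mm wide post stands on the inner (+y) side, and the same shaft turns the steel discharge hatch over the drum's mouth.
- black_lever (a joint): Angle of that lever (rad): 0 lowered, with the rod leaning 40 degrees above level towards the front (robot side), hatch shut; grows as the handle swings up and away from the robot; 1.15 is the raised stop (rod about 16 degrees past upright), hatch open. Its balance point lies at about 0.63; let go below 0.4 it drops back, in between its stiff hinge may leave it standing, past 0.85 it falls on to the raised stop by itself. Pushing takes about 1 N at the handle.
- black_handle (a point): Centre of the black handle at the end of that lever, 140 mm from the lever's axis: a cross bar 92 mm long (along the roaster's y), 26 mm along the rod, 16 mm thick. The face to push is its near face, 8 mm from this point (at the start it looks down and towards the robot); on the opposite, back face (upper and far at the start) is a thin strip of the same colour, 86 x 22 x 4 mm, touched only if the bar is gripped or pressed down.
- black_tray_front (a point): Middle of the outer front face of that roaster's cooling tray, 24 mm above its underside. The tray is a loose open steel tray, 160 long x 130 wide x 40 high, 0.4 kg or so, with a black front board 48 mm high, 130 mm wide; it stands on the bench between two low guides (18 mm high, 3 mm play each side) and slides along the roaster's x. It starts 30 to 60 mm short of home.
- black_tray_home (a point): Where the tray's front point lies when the tray is fully home, its rear wall against the roaster's base: 160 mm in front of the front face, on its middle line, 24 mm above the bench.
- cup_mid: White cup, 56 mm across, 55 high, on the bench between the two trays. Origin under its middle.
- cup_left: White tasting bowl, 76 mm across, 60 high, on the left. Origin under its middle.
- jar: Amber jar with a wooden cap, 72 mm across, 110 high, on the left. Origin under its middle.
- tin: Green tin, 70 mm across, 100 high, on the right. Origin under its middle.
- cup_right: Blue tasting bowl, 76 mm across, 60 high, on the right. Origin under its middle.
- scoop: Steel spoon lying on the right. Origin under its middle.
Not all that is in view belongs to the job. Leave any blue or pink look-alike of the part that bears wood_tray_front alone.

How it is judged:
By the outcome, as a careful person would: the job done as asked, in the order asked, and still so for the second after the job is handed in, with the robot touching nothing.
It also fails if it takes over 51 s, if anything falls off the work surface, if the arm or the gripper's body presses on something with over 40 N, if the wrist force passes 120 N, or if a joint passes its speed limit or range.

## Robot

A 6-joint arm with a two-finger parallel gripper is mounted at the origin on the work surface. World frame = base frame: x ahead of the robot, y to its left, z up, the work surface at z = 0. Lengths are in m, angles in degrees, forces in N, time in s.
With the tool pointing down it reaches from about 0.325 to 0.9 m from the base axis. Payload 6.1 kg.
Tool frame: the origin (TCP) lies at the very end of the fingers, on their centre line; the grasp point (between the pads) lies grasp_offset behind it (grasp_offset is the distance from the TCP to the grasp point, in m); z points along the fingers, y is the line along which they close (so a half turn about z gives the same grasp; the last joint's range is limited). The gripper opens to 87 mm and grips with 3 to 60 N. Pads are 19 mm wide; open, the fingers measure 117 mm over their backs; the gripper's body (75 mm by 190 mm) begins 51 mm behind the grasp point.
Start: joints at [61.53, 12.628, 87.462, -0, 79.91, -7.225], TCP at [0.226, 0.583, 0.223] pointing down, gripper open.
Joint ranges: [-170.65, 170.65], [-52.31, 119.04], [5.05, 147.46], [-71.25, 251.25], [11.57, 151.72], [-153.62, 153.62]. Speed limits (degrees/s): [147.25, 147.25, 172.46, 180, 180, 180].

## Interface

Orientations are given as a 3x3 rotation matrix whose columns are the frame's x, y, z axes.
In Python, from rig import * gives the robot as it stands.
- The arm moves only by the shell command python3 -m crank 'ROWS' [FORCE]. ROWS is JSON, a list of rows, each a list of 7 numbers: the turn, a rotation vector about the tool's x, y, z as a fraction of full scale, then the shift along the tool's x, y, z as a fraction of full scale, then the opening, from -1 (shut) to 1 (fully open). In form: [[rx, ry, rz, tx, ty, tz, hand], ...]. A call has 1 to 20 rows; each row is the pose to reach, as a shift and turn from the pose commanded when the call began, along the tool's axes at that moment, turning the shorter way round; what a row does not reach only later rows make up. Full scale, the value 1, is 600 mm for a shift and pi rad for a turn. A row lasts 1/8 s, in which the tool goes at most 62.5 mm and 10.7 degrees, less where a joint would pass 70% of its speed; a pose out of reach is approached as far as the arm can. A call with a number of a shift or a turn outside -1 to 1 is refused whole. A call with a gripper value outside its range is refused whole. The fingers move at their own pace and stop on an object; FORCE is the grip in N (left out, the last holds). Time passes only in rows, so rows that repeat a pose let the fingers close. It gives the time, the measured TCP pose, the force, the opening and the grip force at its end, in the units of the state.
- get_obs(): the state, without advancing time (a new reading comes with each control period).
- grab_frame(name): name is "side" or "top" or "wrist"; returns a dict with "color" (400x640x3 uint8, red, green, blue), "fx", "fy", "cx", "cy" (pixels), "k1" (the pictures are not rectified: a ray, as slopes to the right and down, at radius r is drawn at 1 + k1 r^2 times it, then the intrinsics apply), "xyz" and "rotation" of the camera in the world; the wrist camera has in their place "tool_from_camera" (4x4, takes a point from camera to tool coordinates, whose origin is the TCP and whose axes are the flange's). Camera axes: x right, y down, z forward; pixel columns grow to the right and rows downward; lengths in m; the calibration is good to about 2 mm. A picture is of the moment at which its call begins: read the wrist's pose just before it. There is no depth.
- finish_job(): hands the job in; it is judged then, once.
Trained networks look in the newest picture that a camera, given by its name, has taken for a name from the list of things; names that differ only in an ending like _2 or _b are one class to them, and where a whole thing is asked for, a point or a joint stands for the part that bears it (a point fixed in the world has none). Each returns a list of dicts, best first, with "p" (0 to 1); they miss things now and then, are a little off and sometimes report something else, mostly with a low value. They report only what shows in the picture. A call takes as long as a camera call. They do not tell look-alikes from the thing itself.
- trace(camera, query): "mask" (400x640 bool, what is visible of it) and "point" ([column, row] in pixels, amid what is visible of it).
The state is a dict: "clock": time; "qpos": joint angles; "joint_velocities": joint speeds; "joint_efforts": joint torques, N m; "position": TCP position; "tcp_rot": TCP orientation; "contact_force": force on the tool from outside, world axes, zero at the start; "moment": the same for the moment, N m; "gripper_width": finger opening in m; "grasp_force": force on a finger pad.
Only numpy, scipy, OpenCV 4.12 (cv2) and the standard library are available. Lean on these libraries where they do the work, as an engineer would, in place of code of your own. Each camera call takes 0.05 s, during which the arm holds its last target. There are 200 camera calls.

## Working session

There is one attempt and no reset: what is moved stays moved. The work goes in short steps, Python scripts to look and compute and a shell command to move; the robot and the scene stay as the last step left them, time stands still between calls to the robot, and variables do not carry over. Pictures are saved under pics/ and viewed, at most 10 in all, crops included, and the job is handed in when it is done.

```bash
mkdir -p pics
cat > h.py <<'E'
from rig import *
import numpy as np, cv2
def cam(n):
    o=get_obs(); f=grab_frame(n)
    if n=="wrist":
        T=np.eye(4);T[:3,:3]=o["tcp_rot"];T[:3,3]=o["position"];T=T@np.array(f["tool_from_camera"])
        f["xyz"]=T[:3,3];f["rotation"]=T[:3,:3]
    f["xyz"]=np.array(f["xyz"]);f["rotation"]=np.array(f["rotation"]);return f
def ray(f,p):
    d=np.array([(p[0]-f["cx"])/f["fx"],(p[1]-f["cy"])/f["fy"]]);u=d.copy()
    for _ in range(20): u=d/(1+f["k1"]*(u@u))
    return f["rotation"]@np.array([*u,1])
def onz(f,p,z):
    r=ray(f,p);return f["xyz"]+r*(z-f["xyz"][2])/r[2]
def proj(f,P):
    c=f["rotation"].T@(np.array(P)-f["xyz"]);u=c[:2]/c[2];u=u*(1+f["k1"]*(u@u))
    return np.array([u[0]*f["fx"]+f["cx"],u[1]*f["fy"]+f["cy"]])
def tri(f,p,g,q):
    a,b=ray(f,p),ray(g,q);s=np.linalg.lstsq(np.c_[a,-b],g["xyz"]-f["xyz"],rcond=None)[0]
    A,B=f["xyz"]+a*s[0],g["xyz"]+b*s[1];return (A+B)/2,np.linalg.norm(A-B)
def save(f,n): cv2.imwrite(f"pics/{n}.png",f["color"][:,:,::-1])
E
python3 - <<'E'
from h import *
F={n:cam(n) for n in("top","side")}
o=get_obs();print(o["tcp_rot"],o["position"],o["clock"])
for n,f in F.items():
    save(f,n+"0");print(n,f["xyz"],f["rotation"].round(2).tolist(),f["fx"])
    for q in("wood_roaster","wood_handle","wood_tray_front","wood_pivot","black_handle","black_tray_front","cup_mid"):
        for d in trace(n,q)[:3]:
            ys,xs=np.nonzero(d["mask"]);print(n,q,round(d["p"],2),np.round(d["point"]),(xs.min(),xs.max(),ys.min(),ys.max()) if len(xs) else None)
E
```

```text
[[-9.32052231e-01  3.62322997e-01 -8.27654386e-04]
 [ 3.62323882e-01  9.32050960e-01 -1.55316368e-03]
 [ 2.08669144e-04 -1.74750863e-03 -9.99998451e-01]] [0.22621271 0.58203981 0.22153013] 0.1
top [ 0.18633333 -0.00407241  1.54795107] [[0.09, -0.97, 0.22], [-1.0, -0.09, 0.01], [0.01, -0.22, -0.97]] 474.0358361275611
top wood_roaster 0.58 [384. 128.] (np.int64(347), np.int64(455), np.int64(85), np.int64(203))
top wood_roaster 0.25 [469. 260.] (np.int64(446), np.int64(488), np.int64(234), np.int64(286))
top wood_handle 0.9 [430. 156.] (np.int64(373), np.int64(454), np.int64(128), np.int64(178))
top wood_handle 0.28 [288. 129.] (np.int64(250), np.int64(323), np.int64(84), np.int64(206))
top wood_tray_front 0.72 [247. 260.] (np.int64(218), np.int64(276), np.int64(229), np.int64(292))
top wood_tray_front 0.7 [390. 277.] (np.int64(363), np.int64(418), np.int64(243), np.int64(306))
top wood_tray_front 0.31 [385. 135.] (np.int64(347), np.int64(455), np.int64(85), np.int64(205))
top wood_pivot 0.74 [384. 134.] (np.int64(347), np.int64(455), np.int64(85), np.int64(204))
top black_handle 0.57 [
[... 1112 characters left out ...]
 np.int64(275), np.int64(321))
side wood_tray_front 0.67 [236. 214.] (np.int64(207), np.int64(266), np.int64(191), np.int64(233))
side wood_tray_front 0.61 [356. 268.] (np.int64(325), np.int64(393), np.int64(245), np.int64(294))
side wood_pivot 0.76 [418. 236.] (np.int64(363), np.int64(463), np.int64(189), np.int64(290))
side black_handle 0.64 [341. 187.] (np.int64(310), np.int64(370), np.int64(160), np.int64(203))
side black_tray_front 0.81 [304. 204.] (np.int64(279), np.int64(332), np.int64(189), np.int64(222))
side cup_mid 0.66 [416. 238.] (np.int64(364), np.int64(463), np.int64(189), np.int64(290))
side cup_mid 0.65 [309. 228.] (np.int64(303), np.int64(319), np.int64(220), np.int64(241))
```

View pics/top0.png

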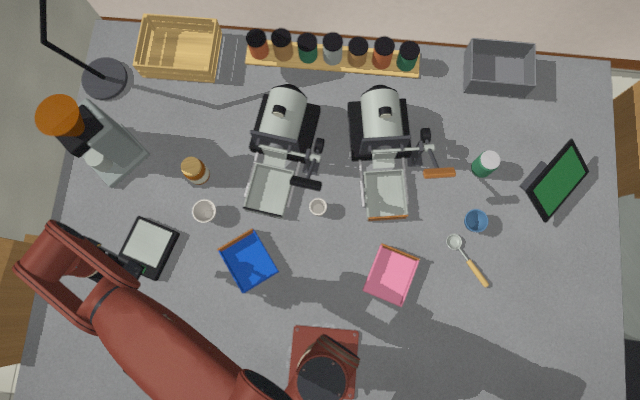

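View pics/side0.png

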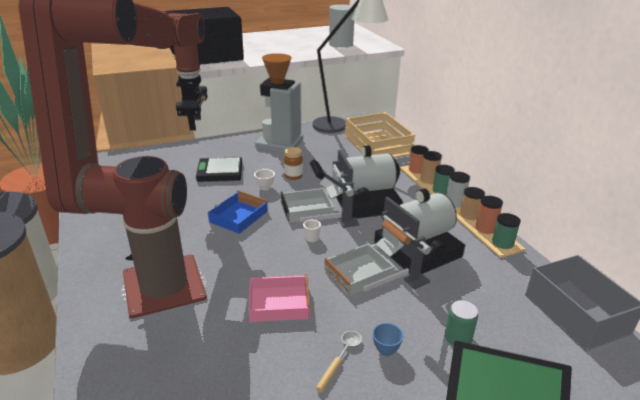

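The top view shows the wood roaster on the right: its handle is near (439,173) and its tray front near (388,218). The pink and blue trays in front of it are decoys. In the side view the handle is near (397,231) and the tray front near (340,272). I'll zoom in on the wood roaster.

Run:
```python
from h import *
a=cam("top")["color"][80:230,330:470];b=cam("side")["color"][180:300,315:475]
A=cv2.resize(a,None,fx=2.8,fy=2.8,interpolation=3);B=cv2.resize(b,None,fx=2.5,fy=2.5,interpolation=3)
o=np.zeros((420,800,3),np.uint8);o[:420,:392]=A;o[:300,400:800]=B
cv2.imwrite("pics/z.png",o[:,:,::-1])
for n in("top","side"):
    c=cam(n)["color"];h=cv2.cvtColor(c,cv2.COLOR_RGB2HSV)
    m=((h[...,0]>5)&(h[...,0]<20)&(h[...,1]>110)&(h[...,2]>70)).astype(np.uint8)
    k,l,s,ce=cv2.connectedComponentsWithStats(m)
    for i in range(1,k):
        if s[i,4]>25 and 315<ce[i,0]<475 and 150<ce[i,1]<300: print(n,s[i],ce[i].round(1),cv2.boxPoints(cv2.minAreaRect(np.argwhere(l==i)[:,::-1].astype(np.float32))).round(1).tolist())
```

```text
top [423 167  33  11 287] [438.8 172.4] [[422.70001220703125, 168.6999969482422], [454.6000061035156, 166.8000030517578], [455.20001220703125, 176.0], [423.20001220703125, 177.89999389648438]]
top [369 215  39   6 115] [387.2 217.3] [[368.79998779296875, 217.10000610351562], [407.0, 214.5], [407.20001220703125, 217.5], [369.0, 220.1999969482422]]
top [382 244  37  16 115] [399.9 252. ] [[381.20001220703125, 246.0], [382.29998779296875, 243.3000030517578], [418.3999938964844, 258.0], [417.29998779296875, 260.70001220703125]]
side [409 152  15  22 253] [415.9 163. ] [[408.1000061035156, 172.0], [411.0, 151.89999389648438], [423.79998779296875, 153.6999969482422], [420.8999938964844, 173.8000030517578]]
side [382 220  29  24 229] [396.3 231.8] [[381.3999938964844, 224.0], [385.8999938964844, 218.5], [411.20001220703125, 239.3000030517578], [406.70001220703125, 244.8000030517578]]
side [326 259  24  25  97] [336.5 271. ] [[324.0, 261.0], [326.5, 258.5], [349.5, 281.5], [347.0, 284.0]]
```

View pics/z.png

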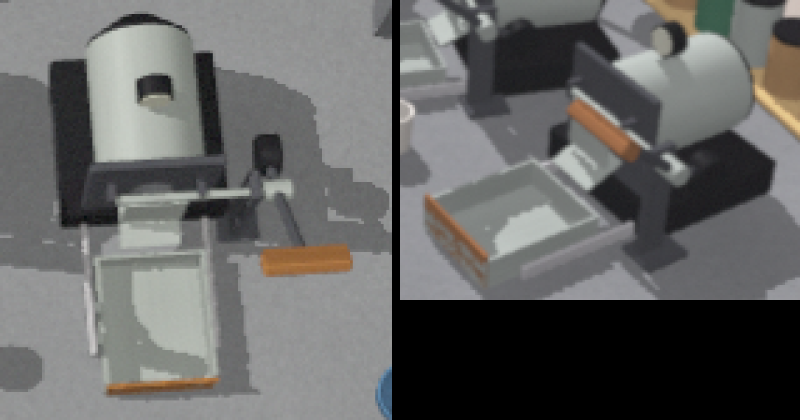

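The zoomed top crop gives the tray board at (369–407, 217), the handle at (423–455, 172), the base's front-left bottom corner at about (352,161), and the base's rear top corners at (348,102) and (406,99).

Run:
```python
from h import *
t=cam("top");s=cam("side")
for p,z in(((352,160.7),0),((348,102),.05),((406,99),.05),((369,218.5),.048),((407,216),.048),((369,220.3),0.0),((407,218),0.0)): print(p,z,onz(t,p,z).round(4))
print("handle",tri(t,(438.8,172.4),s,(396.3,231.8)))
print("L",tri(t,(423,173),s,(384,222)),"R",tri(t,(455,171.5),s,(408.5,241.5)))
# joint fit: roaster x,y,yaw, tray gap
from scipy.optimize import least_squares
def W(v,p): c,d=np.cos(v[2]),np.sin(v[2]);return np.array([v[0]+c*p[0]-d*p[1],v[1]+d*p[0]+c*p[1],p[2]])
# pivot x offset v[4]
ux,uz=-np.cos(np.radians(40)),np.sin(np.radians(40))
def H(v,y): return W(v,(v[4]+.14*ux,-.135+y,.14+.14*uz))
obs=[(t,(348,102),lambda v:W(v,(.2,.1,.05))),(t,(406,99),lambda v:W(v,(.2,-.1,.05))),(t,(352,160.7),lambda v:W(v,(0,.1,0))),
(t,(438.8,172.4),lambda v:H(v,0)),(s,(396.3,231.8),lambda v:H(v,0)),(t,(422.8,173.3),lambda v:H(v,.046)),(t,(455,171.4),lambda v:H(v,-.046)),
(t,(369,217.3),lambda v:W(v,(-.155-v[3],.065,.048))),(t,(407,214.7),lambda v:W(v,(-.155-v[3],-.065,.048))),
(s,(325.5,259.5),lambda v:W(v,(-.155-v[3],.065,.048))),(s,(348.8,282.8),lambda v:W(v,(-.155-v[3],-.065,.048)))]
fun=lambda v:np.concatenate([proj(f,g(v))-p for f,p,g in obs])
r=least_squares(fun,[.7,-.17,0,.045,0],loss="soft_l1");v=r.x
print("x,y,yawdeg,gap,pivx",v[:2],np.degrees(v[2]),v[3:]);print(fun(v).reshape(-1,2).round(1).tolist())
print("handle",H(v,0),"front",W(v,(-.16-v[3],0,.024)),"home",W(v,(-.16,0,.024)),"pivot",W(v,(v[4],-.135,.14)))
```

```text
(352, 160.7) 0 [ 0.6552 -0.0404  0.    ]
(348, 102) 0.05 [ 0.8459 -0.0098  0.05  ]
(406, 99) 0.05 [ 0.8747 -0.2057  0.05  ]
(369, 218.5) 0.048 [ 0.4529 -0.1085  0.048 ]
(407, 216) 0.048 [ 0.4717 -0.2298  0.048 ]
(369, 220.3) 0.0 [ 0.4555 -0.1123  0.    ]
(407, 218) 0.0 [ 0.4741 -0.2374  0.    ]
handle (array([ 0.57333973, -0.28804225,  0.22822008]), np.float64(0.0002561213843493603))
L (array([ 0.56477954, -0.24122012,  0.23127998]), np.float64(0.00341788712748493)) R (array([ 0.58079778, -0.33517288,  0.22796058]), np.float64(0.00127320870830881))
x,y,yawdeg,gap,pivx [ 0.6645535  -0.13853683] 8.738574288617306 [ 0.04620723 -0.00622975]
[[-0.1, -0.3], [0.4, -0.7], [-0.3, 1.6], [0.6, -0.0], [0.1, -0.3], [0.8, 0.1], [0.1, -0.0], [-1.1, 0.2], [1.2, 0.2], [-0.8, -3.2], [0.5, -1.1]]
handle [ 0.57290483 -0.28920971  0.22999027] front [ 0.46073996 -0.16986513  0.024     ] home [ 0.50641081 -0.16284503  0.024     ] pivot [ 0.67890612 -0.27291619  0.14      ]
```

```bash
cat >> h.py <<'E'
from scipy.spatial.transform import Rotation as R
yaw=np.radians(8.74);u=np.array([np.cos(yaw),np.sin(yaw),0]);n=np.array([-np.sin(yaw),np.cos(yaw),0]);Z=np.array([0,0,1.])
O=np.array([.6646,-.1385,0])
def ori(t):
    t=np.radians(t);return np.c_[-np.cos(t)*u-np.sin(t)*Z,n,np.sin(t)*u-np.cos(t)*Z]
def rows(*tg):  # targets (roaster-frame xyz, tilt)
    o=get_obs();M=np.array(o["tcp_rot"])
    for p,t in tg:
        w=O+p[0]*u+p[1]*n+p[2]*Z
        print(w.round(3),(R.from_matrix(M.T@ori(t)).as_rotvec()/np.pi).round(4).tolist(),(M.T@(w-o["position"])/.6).round(4).tolist())
def st():
    o=get_obs();d=o["position"]-O;M=np.array(o["tcp_rot"])
    print(o["clock"],"roaster",(d@u).round(4),(d@n).round(4),d[2].round(4),"tilt",np.degrees(np.arctan2(M[:,2]@u,-M[2,2])).round(1),"F",np.round(o["contact_force"],1),o["qpos"],o.get("gripper_width"))
E
python3 - <<'E'
from h import *
rows(((-.26,0,.2),30),((-.26,0,.10),30),((-.26,0,.024),30))
E
```

```text
[ 0.408 -0.178  0.2  ] [-0.0436, -0.1628, -0.1627] [-0.7406, -1.072, 0.0376]
[ 0.408 -0.178  0.1  ] [-0.0436, -0.1628, -0.1627] [-0.7406, -1.072, 0.2043]
[ 0.408 -0.178  0.024] [-0.0436, -0.1628, -0.1627] [-0.7406, -1.072, 0.331]
```

```bash
python3 -m crank '[[0,0,0,-0.1,-0.14,0.01,-1],[-0.01,-0.04,-0.04,-0.2,-0.28,0.01,-1],[-0.02,-0.08,-0.08,-0.3,-0.42,0.02,-1],[-0.03,-0.12,-0.12,-0.4,-0.56,0.02,-1],[-0.0436,-0.1628,-0.1627,-0.5,-0.7,0.03,-1],[-0.0436,-0.1628,-0.1627,-0.6,-0.85,0.03,-1],[-0.0436,-0.1628,-0.1627,-0.7,-0.98,0.03,-1],[-0.0436,-0.1628,-0.1627,-0.72,-0.98,0.03,-1],[-0.0436,-0.1628,-0.1627,-0.72,-0.98,0.03,-1],[-0.0436,-0.1628,-0.1627,-0.72,-0.98,0.03,-1],[-0.0436,-0.1628,-0.1627,-0.72,-0.98,0.03,-1],[-0.0436,-0.1628,-0.1627,-0.72,-0.98,0.03,-1],[-0.0436,-0.1628,-0.1627,-0.72,-0.98,0.03,-1],[-0.0436,-0.1628,-0.1627,-0.72,-0.98,0.03,-1]]'
python3 - <<'E'
from h import *
st();rows(((-.255,0,.1),30),((-.25,0,.024),30))
E
```

```text
clock: 2.85
position: [0.4157, -0.1253, 0.2046]
tcp_rot: [[-0.857, -0.145, 0.494], [-0.125, 0.989, 0.073], [-0.499, 0.001, -0.866]]
contact_force: [-0.5, 1.0, 0.7]
gripper_width: 0.0003
grasp_force: 0.0
2.85 roaster -0.244 0.0508 0.2046 tilt 30.0 F [-0.5  1.   0.7] [ -47.19909324  -38.54611717  136.90779634   26.79256021   66.10892567
 -153.15376733] 0.00029691520063736157
[ 0.413 -0.177  0.1  ] [-0.0009, -0.0002, -0.0021] [0.1024, -0.085, 0.1422]
[ 0.418 -0.176  0.024] [-0.0009, -0.0002, -0.0021] [0.1584, -0.085, 0.2561]
```

Joint 6 is close to its limit, so I'll flip the tool half a turn about its own z axis.

```bash
python3 -m crank '[[0,0,0.05,0,0,0,-1],[0,0,0.1,0,0,0,-1],[0,0,0.15,0,0,0,-1],[0,0,0.2,0,0,0,-1],[0,0,0.25,0,0,0,-1],[0,0,0.3,0,0,0,-1],[0,0,0.35,0,0,0,-1],[0,0,0.4,0,0,0,-1],[0,0,0.45,0,0,0,-1],[0,0,0.5,0,0,0,-1],[0,0,0.55,0,0,0,-1],[0,0,0.6,0,0,0,-1],[0,0,0.65,0,0,0,-1],[0,0,0.7,0,0,0,-1],[0,0,0.75,0,0,0,-1],[0,0,0.8,0,0,0,-1],[0,0,0.8,0,0,0,-1]]' >/dev/null
sed -i 's/return np.c_\[-np.cos(t)\*u-np.sin(t)\*Z,n,/return np.c_[np.cos(t)*u+np.sin(t)*Z,-n,/' h.py
python3 - <<'E'
from h import *
st();rows(((-.26,0,.1),30),((-.25,0,.024),30))
E
```

```text
4.975 roaster -0.2429 0.0554 0.2046 tilt 30.0 F [ 0.8 -0.4  0.2] [-46.66256601 -38.86536707 137.09674127  26.78258971  66.15947218
  -9.24256533] 0.00044297484425278395
[ 0.408 -0.178  0.1  ] [-0.0003, -0.0001, 0.2013] [-0.1448, 0.0085, 0.1366]
[ 0.418 -0.176  0.024] [-0.0003, -0.0001, 0.2013] [-0.1844, -0.0203, 0.2546]
```

```bash
python3 -m crank '[[0,0,0.05,0,0,0,-1],[0,0,0.1,0,0,0,-1],[0,0,0.15,0,0,0,-1],[0,0,0.2013,0,0,0,-1],[0,0,0.2013,-0.07,0.004,0.07,-1],[0,0,0.2013,-0.1448,0.0085,0.1366,-1],[0,0,0.2013,-0.16,0,0.18,-1],[0,0,0.2013,-0.18,-0.015,0.23,-1],[0,0,0.2013,-0.1844,-0.0203,0.2546,-1],[0,0,0.2013,-0.1844,-0.0203,0.2546,-1],[0,0,0.2013,-0.1844,-0.0203,0.2546,-1]]' >/dev/null
python3 - <<'E'
from h import *
st();rows(((-.21,0,.024),30),((-.18,0,.024),30),((-.16,0,.024),30))
save(cam("side"),"side1")
E
```

```text
6.35 roaster -0.25 -0.0013 0.0247 tilt 30.0 F [-0.2 -0.3  0.6] [-53.55297716 -10.04110185 140.46039112  41.08542673  42.37503161
  -1.4606409 ] 0.0005180049000274217
[ 0.457 -0.17   0.024] [0.0001, -0.0002, -0.0004] [0.0572, -0.0022, 0.0345]
[ 0.487 -0.166  0.024] [0.0001, -0.0002, -0.0004] [0.1004, -0.0023, 0.0595]
[ 0.506 -0.163  0.024] [0.0001, -0.0002, -0.0004] [0.1293, -0.0023, 0.0762]
```

View pics/side1.png

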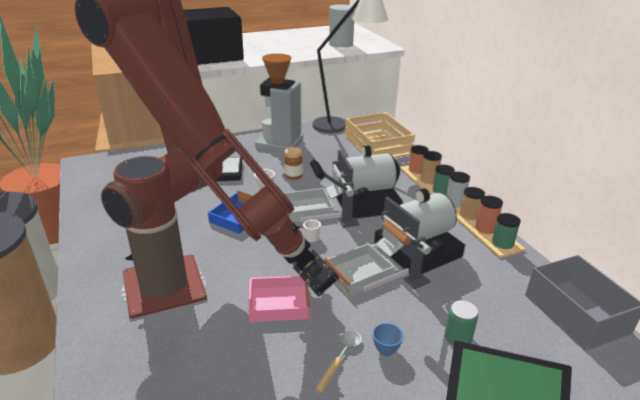

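The picture shows the fingertips right in front of the wood board, at about (325,285), with nothing else touched. Next I'll push slowly.

```bash
python3 -m crank '[[0,0,0,0.015,0,0.009,-1],[0,0,0,0.03,0,0.018,-1],[0,0,0,0.044,-0.002,0.026,-1],[0,0,0,0.0572,-0.0022,0.0345,-1],[0,0,0,0.064,-0.0022,0.038,-1],[0,0,0,0.071,-0.0022,0.042,-1],[0,0,0,0.078,-0.0022,0.046,-1],[0,0,0,0.085,-0.0022,0.05,-1],[0,0,0,0.092,-0.0022,0.054,-1],[0,0,0,0.1004,-0.0023,0.0595,-1],[0,0,0,0.1004,-0.0023,0.0595,-1]]'|grep force
python3 - <<'E'
from h import *
st();rows(((-.17,0,.024),30),((-.165,0,.024),30),((-.16,0,.024),30),((-.155,0,.024),30))
E
```

```text
contact_force: [0.6, 0.2, 0.1]
grasp_force: 0.1
7.775 roaster -0.1799 -0.0001 0.0233 tilt 30.0 F [0.6 0.2 0.1] [-43.41012824  -1.76176278 133.31836429  41.64924827  36.48149639
   6.56126497] 7.4768862820335e-05
[ 0.497 -0.164  0.024] [-0.0, -0.0001, -0.0012] [0.0149, -0.0001, 0.0073]
[ 0.502 -0.164  0.024] [-0.0, -0.0001, -0.0012] [0.0221, -0.0002, 0.0114]
[ 0.506 -0.163  0.024] [-0.0, -0.0001, -0.0012] [0.0294, -0.0002, 0.0156]
[ 0.511 -0.162  0.024] [-0.0, -0.0001, -0.0012] [0.0366, -0.0002, 0.0198]
```

```bash
python3 -m crank '[[0,0,0,0.007,0,0.004,-1],[0,0,0,0.0145,0,0.007,-1],[0,0,0,0.018,0,0.009,-1],[0,0,0,0.0221,0,0.0114,-1],[0,0,0,0.0221,0,0.0114,-1]]'|grep force
python3 - <<'E'
from h import *
st();save(cam("side"),"s2")
c=cam("side")["color"][210:300,300:420];d=cam("top")["color"][120:240,340:440]
cv2.imwrite("pics/z2.png",np.vstack([cv2.resize(c,(480,360),interpolation=3)])[:,:,::-1])
E
```

```text
contact_force: [-6.6, -0.5, 1.7]
grasp_force: 3.0
8.4 roaster -0.1659 0.0003 0.0235 tilt 29.9 F [-6.6 -0.5  1.7] [-41.64376391  -0.20692864 131.7319207   41.31534127  35.67707219
   8.36929589] 0.0003654435821398509
```

View pics/z2.png

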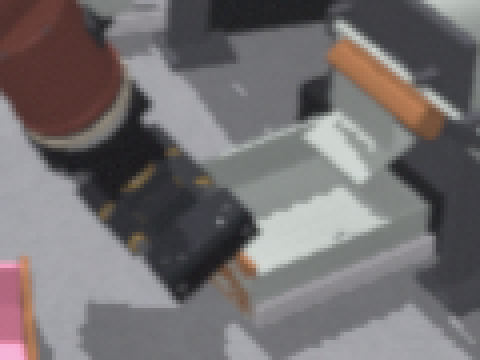

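The board is now in contact, crop (240,270), and force is building. I'll creep further to find the stop.

```bash
for i in 1 2 3; do python3 -m crank '[[0,0,0,0.002,0,0.0012,-1],[0,0,0,0.004,0,0.0023,-1],[0,0,0,0.004,0,0.0023,-1]]'|grep contact; python3 -c "from h import *;st()"|cut -c1-60; done
```

```text
contact_force: [-30.7, -4.0, 20.7]
8.925 roaster -0.1649 0.0004 0.023 tilt 29.8 F [-30.7  -4.  
  3.56211482e+01  8.67967362e+00] 0.000547867699397938
contact_force: [-64.2, -6.0, 47.4]
9.3 roaster -0.1642 0.0004 0.0227 tilt 29.6 F [-64.2  -6.   
   8.99114853] 0.00028252933408051207
contact_force: [-87.5, -9.1, 61.0]
9.675 roaster -0.1638 0.0004 0.0215 tilt 29.4 F [-87.5  -9.1
   9.30652448] 0.0003467974609349098
```

The tray is hard against its stop, so I'm backing off at once.

```bash
python3 -m crank '[[0,0,0,-0.015,0,-0.0085,-1],[0,0,0,-0.03,0,-0.017,-1],[0,0,0,-0.06,0,-0.034,-1],[0,0,0,-0.1,0,-0.06,-1],[0,0,0,-0.1,0,-0.06,-1]]'|grep contact
python3 - <<'E'
from h import *
st()
t=cam("top");s=cam("side")
save(s,"s3")
for f in(t,s):
    h=cv2.cvtColor(f["color"],cv2.COLOR_RGB2HSV);m=((h[...,0]>5)&(h[...,0]<20)&(h[...,1]>110)&(h[...,2]>70)).astype(np.uint8)
    k,l,q,ce=cv2.connectedComponentsWithStats(m)
    for i in range(1,k):
        if q[i,4]>25 and 315<ce[i,0]<475 and 150<ce[i,1]<300: print(q[i],ce[i].round(1))
    print([proj(f,O-.157*u+y*n+.048*Z).round(1).tolist() for y in(.065,-.065)])
W=s["color"][180:300,315:475];V=t["color"][110:230,330:490]
cv2.imwrite("pics/z3.png",cv2.resize(np.hstack([W,V]),(800,300),interpolation=3)[:,:,::-1])
E
```

```text
contact_force: [-0.2, 0.6, -0.0]
10.3 roaster -0.2279 0.0001 0.025 tilt 30.0 F [-0.2  0.6 -0. ] [-49.94966603  -7.6485091  138.40900471  41.3164229   40.29460434
   1.57713147] 0.000590103842436842
[423 167  33  11 286] [438.8 172.4]
[367 201  39   5  91] [387.3 202.7]
[[366.8, 204.0], [406.8, 201.5]]
[409 152  15  22 254] [415.9 163. ]
[383 220  28  24 227] [396.3 231.7]
[339 254  24  24  47] [350.7 265.3]
[[337.4, 251.7], [362.4, 276.4]]
```

View pics/z3.png

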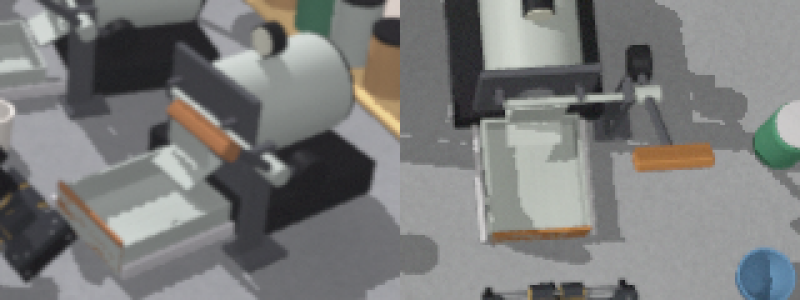

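The tray is home: the board edge is within a pixel or two of the predicted home position. The handle is unmoved at (438.8,172.4). Now the lever.

```bash
cat >> h.py <<'E'
def lev(th,back=0,t=50,y=-.148):
    a=np.radians(40)+th;r=np.array([-np.cos(a),np.sin(a)]);m=np.array([-np.sin(a),-np.cos(a)]);x=np.array([np.cos(np.radians(t)),np.sin(np.radians(t))])
    p=np.array([-.006,.14])+.14*r+(.008+back)*m-.0095*x;return ((p[0],y,p[1]),t)
E
python3 - <<'E'
from h import *
rows(((-.25,-.03,.1),30),((-.22,-.1,.16),40),((-.2,-.148,.16),50),lev(0,.03))
E
```

```text
[ 0.422 -0.206  0.1  ] [0.0004, -0.0003, -0.0014] [0.0288, 0.0491, -0.1267]
[ 0.462 -0.271  0.16 ] [0.0006, 0.0553, -0.0014] [0.1226, 0.1654, -0.1881]
[ 0.489 -0.315  0.16 ] [0.0007, 0.1108, -0.0013] [0.1519, 0.2453, -0.1713]
[ 0.545 -0.307  0.194] [0.0007, 0.1108, -0.0013] [0.261, 0.2448, -0.1728]
```

```bash
python3 -m crank '[[0,0,0,0.015,0.025,-0.065,-1],[0,0,0,0.0288,0.049,-0.1267,-1],[0,0.02,0,0.07,0.1,-0.16,-1],[0,0.0553,0,0.1226,0.1654,-0.1881,-1],[0,0.08,0,0.135,0.2,-0.18,-1],[0,0.1108,0,0.1519,0.2453,-0.1713,-1],[0,0.1108,0,0.1519,0.2453,-0.1713,-1],[0,0.1108,0,0.1519,0.2453,-0.1713,-1],[0,0.1108,0,0.1519,0.2453,-0.1713,-1]]'|grep contact
python3 - <<'E'
from h import *
st();rows(lev(0,.03),lev(0,.012))
E
```

```text
contact_force: [-0.1, 0.1, -0.2]
11.525 roaster -0.1997 -0.1467 0.1599 tilt 49.9 F [-0.1  0.1 -0.2] [-67.64181073  -2.3269834  125.27326343  59.26505655  59.86333599
 -19.38485509] 0.00022988070578476786
[ 0.545 -0.307  0.194] [0.0003, 0.0005, -0.0007] [0.1031, 0.002, 0.0351]
[ 0.556 -0.305  0.207] [0.0003, 0.0005, -0.0007] [0.1331, 0.0019, 0.0351]
```

```bash
python3 -m crank '[[0,0,0,0.04,0,0.015,-1],[0,0,0,0.08,0,0.03,-1],[0,0,0,0.1031,0,0.0351,-1],[0,0,0,0.115,0,0.0351,-1],[0,0,0,0.12,0,0.0351,-1],[0,0,0,0.12,0,0.0351,-1]]'|grep contact
python3 - <<'E'
from h import *
st();f=cam("side");w=cam("top")
cv2.imwrite("pics/z4.png",cv2.resize(np.hstack([f["color"][180:300,315:475],w["color"][110:230,340:500]]),(800,300),interpolation=3)[:,:,::-1])
rows(*[lev(t,-.002) for t in np.arange(0,1.13,.12)],lev(1.13,-.002))
E
```

```text
contact_force: [0.2, -0.0, -0.0]
12.275 roaster -0.1381 -0.1477 0.2006 tilt 49.9 F [ 0.2 -0.  -0. ] [-59.83387639  -2.22388967 119.94655524  58.31935742  56.75996873
  -9.94092256] 0.0007481265790770344
[ 0.565 -0.304  0.218] [0.0005, 0.0005, -0.0015] [0.0389, 0.0003, 0.0001]
[ 0.576 -0.302  0.231] [0.0005, 0.0005, -0.0015] [0.0669, 0.0002, 0.0005]
[ 0.589 -0.3    0.242] [0.0005, 0.0005, -0.0015] [0.0946, 0.0, 0.0043]
[ 0.602 -0.298  0.252] [0.0005, 0.0005, -0.0015] [0.1217, -0.0001, 0.0114]
[ 0.617 -0.296  0.26 ] [0.0005, 0.0005, -0.0015] [0.1478, -0.0002, 0.0216]
[ 0.632 -0.293  0.266] [0.0005, 0.0005, -0.0015] [0.1724, -0.0004, 0.035]
[ 0.648 -0.291  0.27 ] [0.0005, 0.0005, -0.0015] [0.1953, -0.0005, 0.0511]
[ 0.665 -0.288  0.272] [0.0005, 0.0005, -0.0015] [0.216, -0.0006, 0.0699]
[ 0.681 -0.286  0.273] [0.0005, 0.0005, -0.0015] [0.2344, -0.0008, 0.0911]
[ 0.698 -0.283  0.271] [0.0005, 0.0005, -0.0015] [0.2501, -0.0009, 0.1143]
[ 0.705 -0.282  0.27 ] [0.0005, 0.0005, -0.0015] [0.2558, -0.0009, 0.1245]
```

View pics/z4.png

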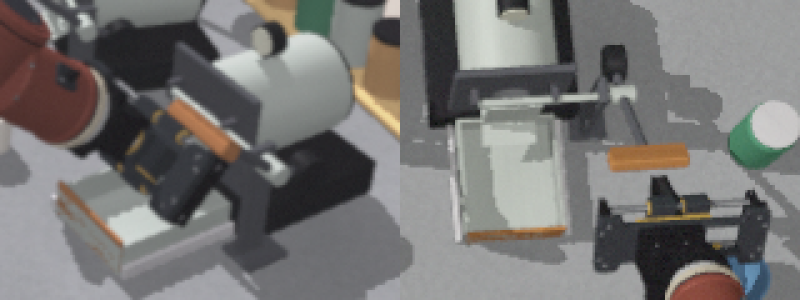

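The fingertips are just below and in front of the handle's near face, slightly outboard of centre. I'll start the push.

```bash
python3 -m crank '[[0,0,0,0.013,0,0,-1],[0,0,0,0.026,0,0,-1],[0,0,0,0.0389,0,0,-1],[0,0,0,0.053,0,0,-1],[0,0,0,0.0669,0,0.0005,-1],[0,0,0,0.081,0,0.002,-1],[0,0,0,0.0946,0,0.0043,-1],[0,0,0,0.0946,0,0.0043,-1]]'|grep contact
python3 - <<'E'
from h import *
st();f=cam("side");w=cam("top")
cv2.imwrite("pics/z5.png",cv2.resize(np.hstack([f["color"][160:280,335:495],w["color"][90:210,340:500]]),(800,300),interpolation=3)[:,:,::-1])
rows(*[lev(t,-.002) for t in np.arange(.36,1.13,.12)],lev(1.13,-.002))
E
```

```text
contact_force: [0.3, 0.3, -1.0]
13.375 roaster -0.0986 -0.1481 0.2435 tilt 50.0 F [ 0.3  0.3 -1. ] [-55.3301191   -2.64518438 115.1971806   55.95799125  56.13404403
  -2.19347455] 0.0006253949786826898
[ 0.602 -0.298  0.252] [0.0004, 0.0003, -0.0012] [0.0258, 0.0001, 0.007]
[ 0.617 -0.296  0.26 ] [0.0004, 0.0003, -0.0012] [0.0518, -0.0, 0.0173]
[ 0.632 -0.293  0.266] [0.0004, 0.0003, -0.0012] [0.0765, -0.0001, 0.0307]
[ 0.648 -0.291  0.27 ] [0.0004, 0.0003, -0.0012] [0.0993, -0.0002, 0.0468]
[ 0.665 -0.288  0.272] [0.0004, 0.0003, -0.0012] [0.1201, -0.0003, 0.0657]
[ 0.681 -0.286  0.273] [0.0004, 0.0003, -0.0012] [0.1384, -0.0004, 0.0868]
[ 0.698 -0.283  0.271] [0.0004, 0.0003, -0.0012] [0.1541, -0.0005, 0.11]
[ 0.705 -0.282  0.27 ] [0.0004, 0.0003, -0.0012] [0.1598, -0.0005, 0.1202]
```

View pics/z5.png

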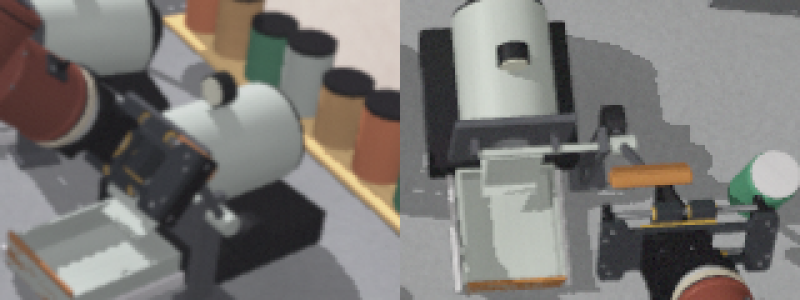

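The lever follows the fingertips. I'll continue past the balance point.

```bash
python3 -m crank '[[0,0,0,0.013,0,0.003,-1],[0,0,0,0.0258,0,0.007,-1],[0,0,0,0.039,0,0.012,-1],[0,0,0,0.0518,0,0.0173,-1],[0,0,0,0.064,0,0.024,-1],[0,0,0,0.0765,0,0.0307,-1],[0,0,0,0.088,0,0.0385,-1],[0,0,0,0.0993,0,0.0468,-1],[0,0,0,0.11,0,0.056,-1],[0,0,0,0.1201,0,0.0657,-1]]'|grep contact
python3 - <<'E'
from h import *
st()
rows(*[lev(t,-.002) for t in (.9,.96,1.02,1.08,1.11)])
E
```

```text
contact_force: [0.0, 0.2, -1.0]
14.725 roaster -0.0221 -0.1483 0.2725 tilt 49.9 F [ 0.   0.2 -1. ] [-47.58760918   2.18966994 106.98826114  53.66210238  52.16720976
   6.44771378] 0.0005591180915476621
[ 0.673 -0.287  0.273] [0.0005, 0.0003, -0.0013] [0.0089, -0.0006, 0.0097]
[ 0.681 -0.286  0.273] [0.0005, 0.0003, -0.0013] [0.0178, -0.0006, 0.0205]
[ 0.69  -0.284  0.272] [0.0005, 0.0003, -0.0013] [0.0259, -0.0007, 0.0319]
[ 0.698 -0.283  0.271] [0.0005, 0.0003, -0.0013] [0.0334, -0.0007, 0.0437]
[ 0.702 -0.283  0.27 ] [0.0005, 0.0003, -0.0013] [0.0369, -0.0007, 0.0498]
```

```bash
python3 -m crank '[[0,0,0,0.0089,0,0.0097,-1],[0,0,0,0.0178,0,0.0205,-1],[0,0,0,0.0259,0,0.0319,-1],[0,0,0,0.0334,0,0.0437,-1],[0,0,0,0.0334,0,0.0437,-1],[0,0,0,0.0334,0,0.0437,-1]]'|grep contact
python3 - <<'E'
from h import *
st();f=cam("side");w=cam("top")
cv2.imwrite("pics/z6.png",cv2.resize(np.hstack([f["color"][140:260,355:515],w["color"][70:190,340:500]]),(800,300),interpolation=3)[:,:,::-1])
rows(((-.1,-.148,.285),50),((-.2,-.148,.3),50))
E
```

```text
contact_force: [-0.1, -0.4, 0.7]
15.475 roaster 0.0102 -0.1483 0.2707 tilt 49.9 F [-0.1 -0.4  0.7] [-44.7118811    5.36466885 103.83791383  53.30081066  49.98191513
   8.50794001] 0.0002881568442521127
[ 0.588 -0.3    0.285] [0.0005, 0.0003, -0.0013] [-0.1, -0.0002, -0.1556]
[ 0.489 -0.315  0.3  ] [0.0005, 0.0003, -0.0013] [-0.1881, 0.0004, -0.2992]
```

View pics/z6.png

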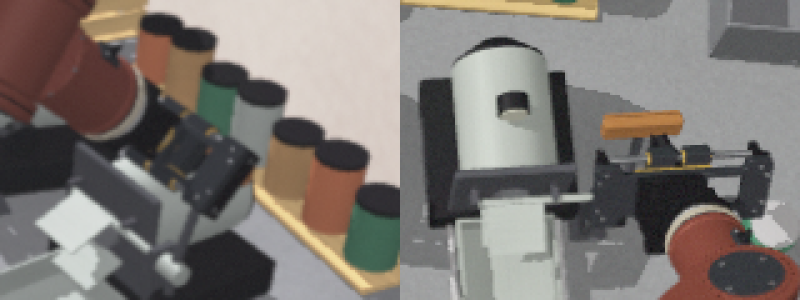

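The lever is well past upright and the hatch plate has swung open. Now I'll retract.

```bash
python3 -m crank '[[0,0,0,-0.02,0,-0.03,-1],[0,0,0,-0.06,0,-0.09,-1],[0,0,0,-0.1,0,-0.1556,-1],[0,0,0,-0.14,0,-0.22,-1],[0,0,0,-0.1881,0,-0.2992,-1],[0,0,0,-0.1881,0,-0.2992,-1],[0,0,0,-0.1881,0,-0.2992,-1],[0,0,0,-0.1881,0,-0.2992,-1]]'|grep contact
python3 - <<'E'
from h import *
st();f=cam("side");w=cam("top")
p=lambda a:O+(-.006-.14*np.cos(a))*u-.135*n+(.14+.14*np.sin(a))*Z
for g in(f,w):print([proj(g,p(np.radians(40)+t)).round(1).tolist() for t in(.85,1.0,1.15)])
cv2.imwrite("pics/z7.png",np.hstack([f["color"][100:400,200:600],w["color"][60:360,180:580]])[:,:,::-1])
E
```

```text
contact_force: [-0.6, 0.8, -0.6]
16.575 roaster -0.199 -0.1472 0.2998 tilt 49.9 F [-0.6  0.8 -0.6] [-67.5867334  -14.21521021 118.92289929  52.21856286  70.21208988
  -2.68159528] 0.000233203863300496
[[430.2, 204.0], [436.3, 202.2], [442.1, 201.5]]
[[439.0, 132.3], [438.1, 125.5], [436.9, 119.3]]
```

View pics/z7.png

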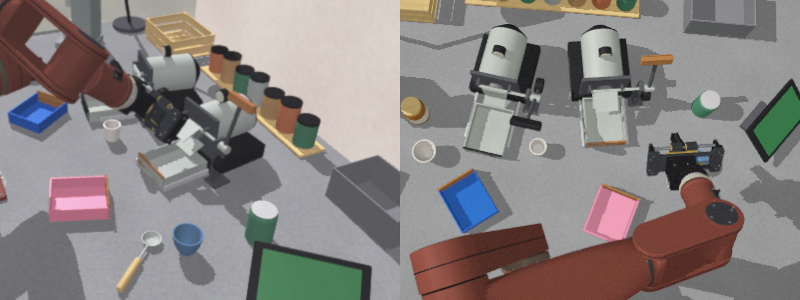

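The handle sits at (437,120) in the top view and (441,202) in the side view, which matches the raised stop at 1.15. The tray is home, the other objects look undisturbed, and the robot is clear.

```bash
python3 -c "from rig import *;print(finish_job())"
```

```text
the job is handed in; nothing more can be done
None
```

The job is handed in at about 17 s of the 51 s allowed: the wood roaster's tray is fully home and its lever rests at the raised stop with the hatch open, though the wrist force reached about 107 N (limit 120 N) against the tray's stop.

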